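# Open the tea box for service

### The arm

A 7-joint arm with a two-finger parallel gripper is mounted at the origin on the work surface. World frame = base frame: x ahead of the robot, y to its left, z up, the work surface at z = 0. Lengths are in mm, angles in rad, forces in N, time in s.
With the tool pointing down it reaches from about 400 to 875 mm from the base axis. Payload 4.4 kg.
Tool frame: the origin (TCP) lies at the very end of the fingers, on their centre line; the grasp point (between the pads) lies 19 mm behind it; z points along the fingers, y is the line along which they close (so a half turn about z gives the same grasp; the last joint's range is limited). The gripper opens to 85 mm and grips with 20 to 120 N. Pads are 22 mm wide; open, the fingers measure 114 mm over their backs; the gripper's body (76 mm by 85 mm) begins 54 mm behind the grasp point. The pads swing forward as they close: fully open they stand 13 mm farther back than shut.
Start: joints at [1.192, 0.628, 0.038, 1.517, -0.027, 0.996, -0.02], TCP at [200.048, -618.465, 231.313] pointing down, gripper open.
Joint ranges: [-3.06, 3.06], [-0.37, 2.12], [-1.25, 1.32], [0.18, 2.47], [-1.1, 4.24], [0.23, 1.98], [-2.94, 2.94]. Speed limits (rad/s): [2.57, 2.57, 3.14, 3.14, 3.14, 3.14, 3.14].

### API

Orientations are given as [roll, pitch, yaw] about the fixed x, y, z axes, in that order (R = Rz(yaw) Ry(pitch) Rx(roll)).
In Python, from cell import sensors, get_image, camera_params, order gives the robot as it stands.
- The arm moves only by the shell command python3 -m inch 'ROWS' [OPENING]. ROWS is JSON, a list that holds one entry, the list of rows, each a list of 4 numbers: the shift along the tool's x, y, z in cm, then the turn about the tool's z in degrees. A call has 1 to 8 rows; each row is the pose to reach, as a shift and turn from the pose commanded when the call began, along the tool's axes at that moment; what a row does not reach only later rows make up. A row lasts 1/12 s, in which the tool goes at most 41.7 mm and 7.16 degrees, less where a joint would pass 70% of its speed; a pose out of reach is approached as far as the arm can. A call with a gripper value outside its range is refused whole. OPENING is the finger opening in cm, from 0 to 8.54, set as the call begins (- or left out, the last holds). The fingers move at their own pace and stop on an object; the grip force is fixed at half the most. Time passes only in rows, so rows that repeat a pose let the fingers close. It gives the time, the measured TCP pose, the force, the opening and the grip force at its end, in the units of the state.
- sensors.read_state(): the state, without advancing time (a new reading comes with each control period).
- get_image(name): name is "side" or "top" or "wrist"; returns the picture (384x512x3 uint8, blue, green, red); there is no depth.
- camera_params(name): a dict with "mtx" (3x3 intrinsics, pixels), "rvec" (rotation vector, rad) and "tvec" (3), from world to camera coordinates, as OpenCV has them. Camera axes: x right, y down, z forward; pixel columns grow to the right and rows downward; lengths in mm; the calibration is good to about 2 mm. The wrist camera is an equidistant fisheye: a pixel r from the principal point sees the ray r / f radians off the axis. A picture is of the moment at which its call begins: read the wrist's pose just before it. camera_params takes no time and is no camera call; for the wrist camera it gives the pose at the moment of the call.
- order.finish_job(): hands the job in; it is judged then, once.
The state is a dict: "clock": time; "qpos": joint angles; "qd": joint speeds; "tau": joint torques, N m; "eef_pos": TCP position; "tool_rot": TCP orientation; "force": force on the tool from outside, world axes, zero at the start; "torque": the same for the moment, N m; "width": finger opening in mm; "gripper_force": force on a finger pad.
Only numpy, scipy, OpenCV 4.12 (cv2) and the standard library are available. Lean on these libraries where they do the work, as an engineer would, in place of code of your own. Each camera call takes 0.05 s, during which the arm holds its last target. There are 200 camera calls.

### The job

The tea box on the cafe bar has to stand open for service, but the squat steel canister right behind it is in the way of its lid. Push the canister along the counter, upright and never lifted, until it is out of the lid's way; then push the lid up by its front lip and flip it past upright, so that it rests right back on its hinge stop by its own weight and never touches the canister. Pick nothing up, and leave everything else on the bar where it stands.

Things in the scene. Friction and masses are not known exactly. Their poses are not given: they have to be found in the camera images.
- tea_box: Bamboo tea box, fixed to the counter: 120 mm deep (its x) by 160 mm wide (its y); lower part 50 mm high, with the shut lid 82 mm. Origin: centre of its underside, on the counter. Its x axis points from the front (lip side, towards the robot) to the hinged back, y to its left, z up; yaw varies by up to 0.25 rad.
- tea_lid (a joint): Lid hinge, rad: 0 shut, 1.92 right back on its stop (110 degrees). The lid is a hollow bamboo cap 32 mm deep (skirt 24 mm, top board 8 mm, with a clear window), 160 mm wide, 0.20 kg: about 1 N straight up at the lip raises it, or 5 N straight back on the lip's front edge. Almost free hinge, no catch: it falls shut below about 1.24 rad and falls back beyond that.
- lip (a point): Finger lip: the lid's top board overhangs the front by 16 mm over the full width. Point: middle of its lower front edge, 136 mm ahead of the hinge and 74 mm above the counter when shut; the board is 8 mm thick here, with free space in front and below. Moves with the lid; x runs from lip to back along the lid, y along the lip, z out of the lid's top.
- hinge (a point): Middle of the hinge line, at the upper back edge of the box's lower part, 50 mm above the counter, 60 mm behind the box's origin; the line runs along the box's y. Axes as the box's. As the lid opens its rear upper edge swings out 32 mm behind this line; fully open, the lid leans back to 77 mm behind it and its lip is 170 mm above the counter.
- canister: Round steel canister with a flat black top, 94 mm in diameter, 100 mm high, about 0.3 to 0.65 kg, loose, standing upright 5 to 9 mm behind the back wall of the tea box and at most 45 mm off its middle line; there is free counter behind the box on both sides. Origin: centre of its underside. It slides upright when pushed low or at half height.
- cup: White mug, 74 mm in diameter, 68 mm high, with a side handle, loose, about 165 mm to one side of the box's middle. To be left alone. Origin: centre of its underside.
- pitcher: Small steel milk pitcher, 76 mm in diameter, 90 mm high, with a handle, loose, about 165 mm to the other side of the box's middle. To be left alone. Origin: centre of its underside.
- carton: Milk carton, 95 x 63 x 209 mm, standing at the left. To be left alone. Origin: centre of its underside.
- book: White hardback book, 155 x 218 x 25 mm, lying at the right. To be left alone. Origin: centre of its underside.
- spoon: Steel spoon, 160 mm long, lying at the left. To be left alone.
- jar: Amber jar with a wooden cap, 72 mm in diameter, 110 mm high, standing at the right. To be left alone. Origin: centre of its underside.
- tumbler: Clear plastic tumbler of milk, 84 mm in diameter, 124 mm high, standing at the left. To be left alone. Origin: centre of its underside.
There are look-alikes about, which are no part of the job. What is shaped like the tea_box but turquoise is not meant.

How it is judged:
By the outcome, as a careful person would: the job done as asked, in the order asked, and still so for the second after the job is handed in, with the robot touching nothing.
It also fails if it takes over 64 s, if anything falls off the work surface, if the arm or the gripper's body presses on something with over 40 N, if the wrist force passes 120 N, or if a joint passes its speed limit or range.

## Working session

There is one attempt and no reset: what is moved stays moved. The work goes in short steps, Python scripts to look and compute and a shell command to move; the robot and the scene stay as the last step left them, time stands still between calls to the robot, and variables do not carry over. Pictures are saved under pics/ and viewed, at most 10 in all, crops included, and the job is handed in when it is done.

```bash
ls; mkdir -p pics; python3 - <<'E'
from cell import sensors, get_image, camera_params
import cv2
print(sensors.read_state())
for n in("top","side"):
    cv2.imwrite(f"pics/{n}1.png",cv2.resize(get_image(n),None,fx=1.5,fy=1.5,interpolation=cv2.INTER_CUBIC)); print(camera_params(n))
E
```

```text
pics
{'clock': 0.0, 'qpos': array([ 1.19219973,  0.62936995,  0.03847137,  1.51838556, -0.02696484,
        0.99629256, -0.01998312]), 'qd': array([ 7.02750376e-04, -8.22197615e-05, -8.80043206e-04,  1.07590053e-03,
       -8.62095949e-04, -4.11922449e-04, -1.23698888e-03]), 'tau': array([ 1.48333261e-04, -5.63395429e+01,  1.22603841e+00, -1.93441343e+01,
        1.08319178e-02,  1.05593348e-02,  1.07066944e-05]), 'eef_pos': array([ 199.82376389, -617.85539325,  230.36858787]), 'tool_rot': array([-3.13965719e+00,  7.39282926e-05,  3.12808481e-01]), 'force': array([ 0.4732328 , -0.44499534,  0.49786297]), 'torque': array([ 0.03556794,  0.00083131, -0.01332401]), 'gripper_force': 0.0, 'width': 85.10359051783203}
{'mtx': array([[460.500316  ,   0.        , 259.04568211],
       [  0.        , 460.500316  , 191.90810503],
       [  0.        ,   0.        ,   1.        ]]), 'rvec': array([ 2.19702144, -2.20496225,  0.03918554]), 'tvec': array([ -20.98495141,  476.40257032, 1362.78824182])}
{'mtx': array([[445.68973022,   0.        , 257.51265642],
       [  0.        , 445.68973022, 194.03979275],
       [  0.        ,   0.        ,   1.        ]]), 'rvec': array([ 0.74777273, -2.41387309,  1.28387381]), 'tvec': array([ 397.32308326,  246.77825793, 1166.06266031])}
```

View pics/top1.png

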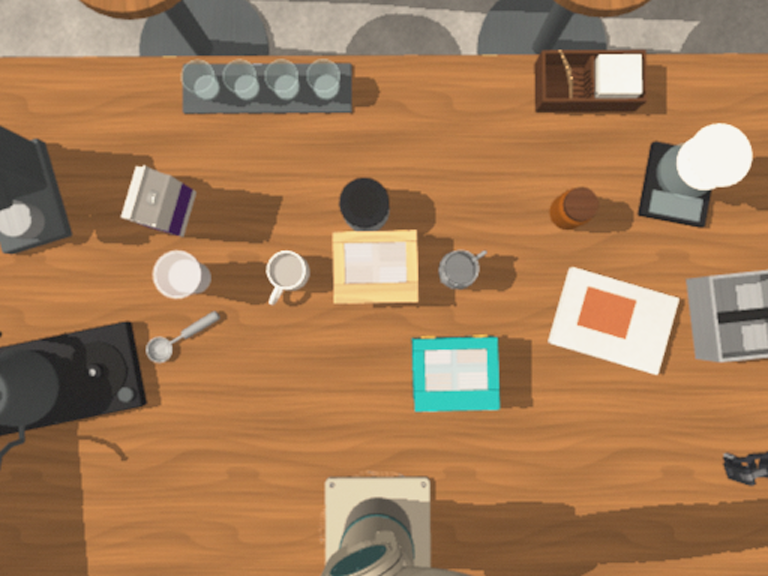

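View pics/side1.png

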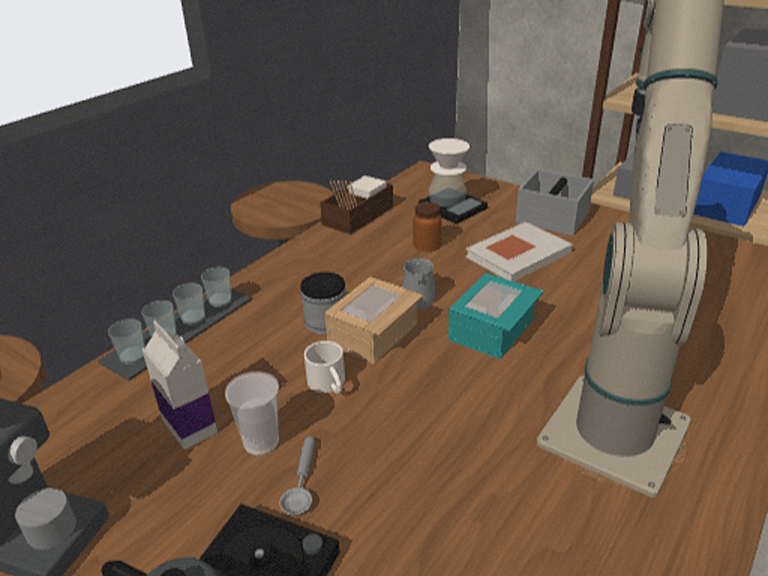

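The top view shows two box shapes: bamboo at (375,267) and turquoise at (456,373). The bamboo one is the tea box, because it isn't turquoise and the black-topped canister at (365,203) stands right behind it. The cup is at (287,271) and the pitcher at (459,268). I'll enlarge that area to confirm.

```bash
python3 - <<'E'
import cv2
im=cv2.imread("pics/top1.png")[165:320,250:500]
cv2.imwrite("pics/crop1.png",cv2.resize(im,None,fx=3.2,fy=3.2,interpolation=cv2.INTER_CUBIC))
E
```

```text
(no output)
```

View pics/crop1.png

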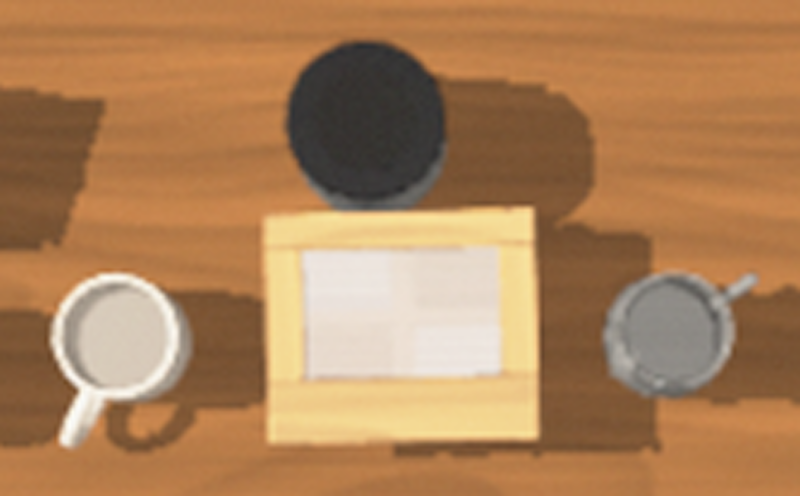

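The crop confirms the bamboo box: lid corners at (265,214), (534,207), (538,440), (268,443). The canister top is centred at (366,122), the cup rim at (120,337) and the pitcher rim at (669,334). Next I'll turn these into positions.

```bash
cat > h.py <<'E'
import numpy as np, cv2
from cell import camera_params
def loc(uv,z,name="top"):
    p=camera_params(name); R=cv2.Rodrigues(p["rvec"])[0]; t=p["tvec"].ravel()
    d=R.T@np.linalg.inv(p["mtx"])@[*uv,1]; c=-R.T@t
    return (c+d*(z-c[2])/d[2])
def crop(u,v): return ((250+(u+.5)/3.2)/1.5-.5,(165+(v+.5)/3.2)/1.5-.5)
E
python3 - <<'E'
from h import *
for n,u,v,z in [("TL",265,214,82),("TR",534,207,82),("BR",538,440,82),("BL",268,443,82),("can",366,122,100),("cup",118,337,68),("pit",669,334,90),("pithandle",755,283,70)]:
    print(n,loc(crop(u,v),z).round(1))
from cell import sensors
s=sensors.read_state();print(s['eef_pos'],s['tool_rot'],s['clock'])
E
```

```text
TL [580.8  83.   82. ]
TR [584.3 -75.5  82. ]
BR [446.9 -77.2  82. ]
BL [445.8  81.3  82. ]
can [632.1  22.7 100. ]
cup [509.3 171.7  68. ]
pit [ 508.5 -153.8   90. ]
pithandle [ 539.9 -207.    70. ]
[ 199.8628053  -617.89690578  230.46790641] [-3.13982636e+00  3.13698181e-05  3.12793866e-01] 0.1
```

Measured: hinge at x≈582, y≈3; lip front at x≈446; yaw about 0.015. The canister is near (635,23). I'll push it left along +y with a part-open finger cradle, and flip the lid from the front with closed fingers.

```bash
cat >> h.py <<'E'
def to(x,y,z,yaw=np.pi/2):
    from cell import sensors
    from scipy.spatial.transform import Rotation as Ro
    s=sensors.read_state(); R=Ro.from_euler('xyz',s['tool_rot']).as_matrix()
    d=R.T@(np.array([x,y,z])-s['eef_pos'])/10
    print("row",d.round(2),round(np.degrees(s['tool_rot'][2]-yaw),1),"t",round(s['clock'],2))
E
python3 -m inch '[[[59.1,-39,0,-72],[59.1,-39,0,-72],[59.1,-39,0,-72],[59.1,-39,0,-72],[59.1,-39,0,-72],[59.1,-39,0,-72],[59.1,-39,0,-72],[59.1,-39,0,-72]]]' 5
python3 -c "from h import *;to(642,-65,230)"
```

```text
clock: 0.77
eef_pos: [408.9, -356.4, 231.2]
tool_rot: [-3.141, 0.0, 1.319]
force: [0.6, -0.4, -0.2]
width: 50.0
gripper_force: 0.0
row [34.03 15.3   0.12] -14.4 t 0.77
```

```bash
python3 -m inch '[[[34,15.3,0,-14.5],[34,15.3,0,-14.5],[34,15.3,0,-14.5],[34,15.3,0,-14.5],[34,15.3,0,-14.5],[34,15.3,0,-14.5],[34,15.3,0,-14.5],[34,15.3,0,-14.5]]]'
python3 -c "from h import *;to(642,-65,230)"
```

```text
clock: 1.43
eef_pos: [618.8, -97.5, 231.0]
tool_rot: [-3.141, 0.0, 1.566]
force: [0.6, -0.2, 0.4]
width: 50.1
gripper_force: 0.0
row [3.26 2.3  0.09] -0.3 t 1.43
```

```bash
python3 -m inch '[[[3.2,2.3,0,0],[3.2,2.3,0,0],[3.2,2.3,4,0],[3.2,2.3,8,0],[3.2,2.3,11,0],[3.2,2.3,11,0],[3.2,2.3,11,0],[3.2,2.3,11,0]]]'
python3 - <<'E'
from h import *
from cell import get_image
to(642,-65,38)
cv2.imwrite("pics/w1.png",get_image("wrist"))
im=get_image("side")[140:280,170:330]
cv2.imwrite("pics/s2.png",cv2.resize(im,None,fx=4,fy=4,interpolation=cv2.INTER_CUBIC))
E
```

```text
clock: 2.1
eef_pos: [642.5, -67.4, 122.9]
tool_rot: [3.139, -0.0, 1.566]
force: [1.2, -0.2, 0.0]
width: 49.8
gripper_force: 0.0
row [ 0.23 -0.07  8.49] -0.3 t 2.1
```

View pics/w1.png

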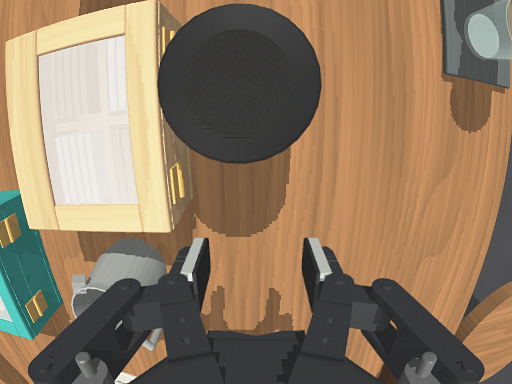

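The wrist view shows the canister top at (240,82), slightly box-ward of the finger centre at about (260,260). The space below the fingers is clear and the box back wall is left of column 190. I'll descend there.

```bash
python3 -m inch '[[[0.2,0,3,0],[0.2,0,6,0],[0.2,0,8.1,0],[0.2,0,8.1,0]]]'
python3 -m inch '[[[0.8,0,0,0],[1.6,0,0,0],[2.4,0,0,0],[3.2,0,0,0],[4,0,0,0],[4.8,0,0,0],[5.6,0,0,0],[6.4,0,0,0]]]'
```

```text
clock: 2.53
eef_pos: [639.3, -65.4, 38.1]
tool_rot: [-3.137, 0.0, 1.566]
force: [-0.5, -0.8, -0.1]
width: 50.2
gripper_force: 0.0
clock: 3.2
eef_pos: [641.4, -0.9, 40.6]
tool_rot: [-3.141, 0.001, 1.566]
force: [-1.3, -2.4, 1.0]
width: 49.6
gripper_force: 0.0
```

```bash
python3 -m inch '[[[0.8,0,0,0],[1.6,0,0,0],[2.4,0,0,0],[3.2,0,0,0],[4,0,0,0],[4.8,0,0,0],[5.6,0,0,0],[6.4,0,0,0]]]'
python3 -m inch '[[[0.8,0,0,0],[1.5,0,0,0],[2.2,0,0,0],[2.8,0,0,0],[3.4,0,0,0],[3.9,0,0,0],[4.2,0,0,0],[4.3,0,0,0]]]'
python3 - <<'E'
from h import *
from cell import get_image
to(642,60,42)
cv2.imwrite("pics/w2.png",get_image("wrist"))
E
```

```text
clock: 3.87
eef_pos: [642.1, 63.5, 40.4]
tool_rot: [3.141, -0.0, 1.566]
force: [1.0, -3.5, 2.0]
width: 50.0
gripper_force: 0.0
clock: 4.53
eef_pos: [642.0, 106.7, 40.3]
tool_rot: [3.142, -0.0, 1.567]
force: [0.1, -2.8, 1.2]
width: 50.0
gripper_force: 0.0
row [-4.67  0.02 -0.17] -0.2 t 4.53
```

View pics/w2.png

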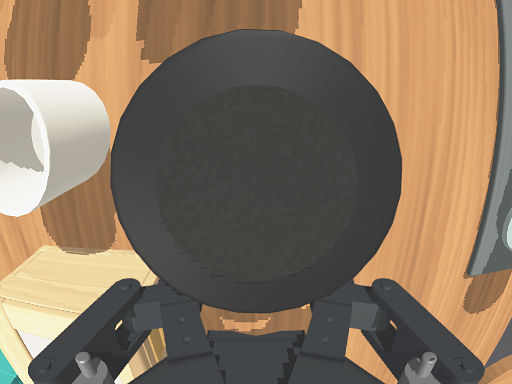

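The canister is cradled upright with its centre at about y=157. The cup and box are untouched. Now I'll back off, rise and go round to the front of the lip.

```bash
python3 -m inch '[[[-2,0,0,0],[-5,0,0,0],[-7,0,0,0],[-8,0,-3,0],[-8.5,0,-7,0],[-9,-2,-11,0],[-9.5,-5,-15,0],[-10,-9,-16,0]]]'
python3 -c "from h import *;to(408,4,200)"
```

```text
clock: 5.25
eef_pos: [564.2, 8.8, 200.5]
tool_rot: [3.132, -0.003, 1.566]
force: [0.6, -0.6, 0.8]
width: 50.2
gripper_force: 0.0
row [ -0.56 -15.62  -0.11] -0.3 t 5.25
```

```bash
python3 -m inch '[[[-0.3,-4,0,0],[-0.3,-8,0,0],[-0.3,-12,0,0],[-0.3,-15,0,0],[-0.3,-15,0,0],[-0.3,-15,3,0],[-0.3,-15,6,0],[-0.3,-15,9,0]]]' 0
python3 -c "from h import *;to(410,4,60)"
```

```text
clock: 5.92
eef_pos: [411.5, 5.9, 106.3]
tool_rot: [3.138, -0.002, 1.566]
force: [1.0, -0.5, 0.3]
width: 0.1
gripper_force: 0.0
row [-0.2  -0.17  4.63] -0.3 t 5.92
```

```bash
python3 -m inch '[[[-0.1,0,2,0],[-0.1,0,3.8,0],[-0.1,0,3.8,0],[-0.1,0,3.8,0]]]'
python3 -m inch '[[[0,0.4,0,0],[0,0.8,0,0],[0,1.1,0,0],[0,1.3,0,0],[0,1.3,0,0]]]'
python3 - <<'E'
from h import *
from cell import get_image
to(430,4,62)
cv2.imwrite("pics/w3.png",get_image("wrist"))
E
```

```text
clock: 6.25
eef_pos: [410.0, 4.7, 68.1]
tool_rot: [-3.14, -0.001, 1.567]
force: [0.5, -0.2, -0.2]
width: -0.0
gripper_force: 0.0
clock: 6.67
eef_pos: [424.7, 3.9, 69.3]
tool_rot: [3.139, -0.0, 1.565]
force: [0.4, -0.6, 0.4]
width: -0.0
gripper_force: 0.0
row [0.01 0.53 0.73] -0.3 t 6.67
```

View pics/w3.png

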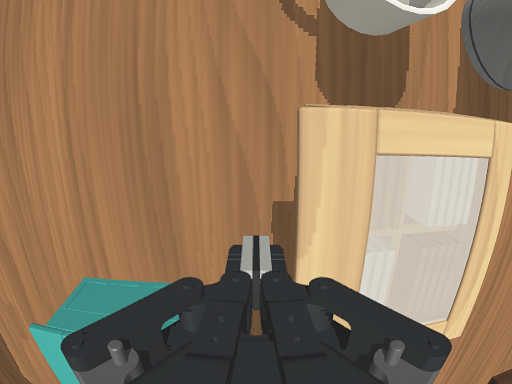

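The closed fingers stand at (257,245), just ahead of the lip edge at column 298, and the gap is clear. I'll lower a little and feel for contact.

```bash
python3 -m inch '[[[0,0.2,0.7,0],[0,0.4,0.7,0],[0,0.6,0.7,0],[0,0.7,0.7,0],[0,0.7,0.7,0]]]'
python3 -m inch '[[[0,0.1,0,0],[0,0.2,0,0],[0,0.3,0,0],[0,0.3,0,0]]]'
```

```text
clock: 7.13
eef_pos: [430.7, 4.0, 61.6]
tool_rot: [3.141, -0.0, 1.566]
force: [-0.2, -0.2, -0.1]
width: -0.2
gripper_force: 0.0
clock: 7.47
eef_pos: [431.5, 3.8, 61.6]
tool_rot: [-3.138, 0.001, 1.566]
force: [-5.0, 1.1, 3.1]
width: 0.2
gripper_force: 2.5
```

```bash
python3 -m inch '[[[0,0.2,-0.6,0],[0,0.3,-1.2,0],[0,0.5,-1.8,0],[0,0.7,-2.3,0],[0,0.9,-2.9,0],[0,1.2,-3.4,0],[0,1.6,-4.5,0],[0,1.6,-4.5,0]]]'
python3 - <<'E'
from h import *
from cell import get_image
im=get_image("side")[110:260,180:330]
cv2.imwrite("pics/s3.png",cv2.resize(im,None,fx=4,fy=4,interpolation=cv2.INTER_CUBIC))
E
```

```text
clock: 8.13
eef_pos: [449.3, 4.1, 108.1]
tool_rot: [-3.141, -0.0, 1.566]
force: [-5.4, 2.1, 2.1]
width: -0.4
gripper_force: 2.4
```

View pics/s3.png

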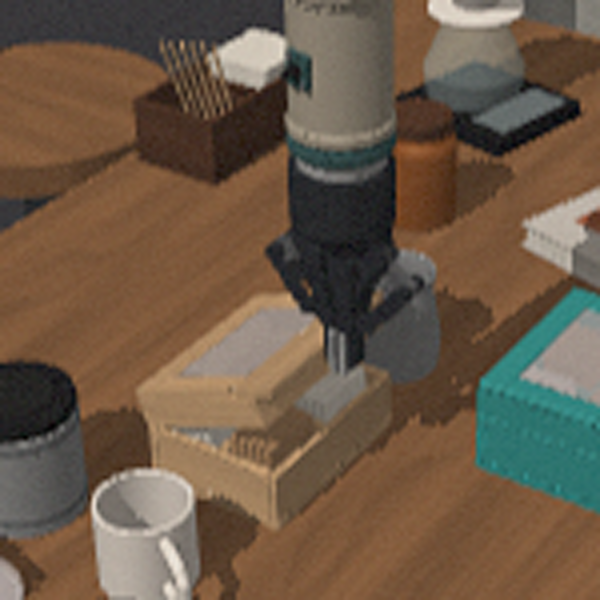

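The side view shows the lid raised about 20° on the closed fingers at its lip (crop 345,370), with the canister well clear. I'll continue along the arc.

```bash
python3 -m inch '[[[0,0.6,-1,0],[0,1.4,-2,0],[0,2.2,-2.9,0],[0,3.1,-3.7,0],[0,4,-4.4,0],[0,5,-5,0],[0,6.1,-5.6,0],[0,6.1,-5.6,0]]]'
python3 - <<'E'
from h import *
from cell import get_image
im=get_image("side")[110:260,180:330]
cv2.imwrite("pics/s4.png",cv2.resize(im,None,fx=4,fy=4,interpolation=cv2.INTER_CUBIC))
E
```

```text
clock: 8.85
eef_pos: [514.9, 3.8, 164.6]
tool_rot: [3.133, -0.001, 1.565]
force: [0.6, 0.7, 0.2]
width: -0.0
gripper_force: 0.0
```

View pics/s4.png

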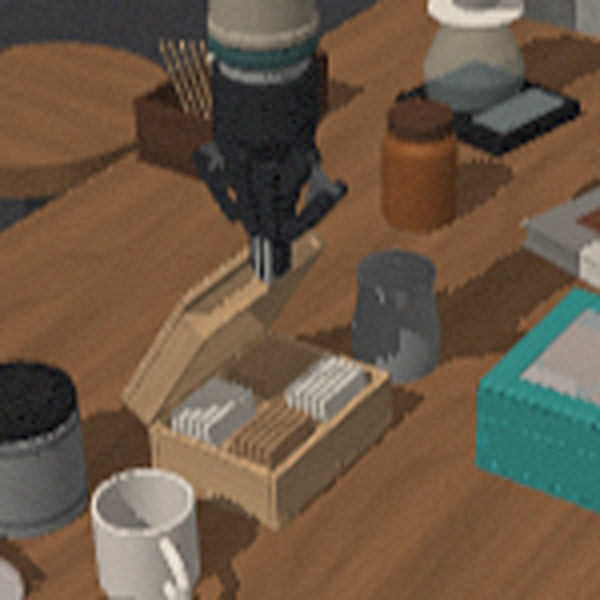

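The lid is at about 58°, with the fingertip under the lip at (268,270). Next I'll push it past upright.

```bash
python3 -m inch '[[[0,1,-0.5,0],[0,2.1,-0.9,0],[0,3.2,-1.1,0],[0,4.3,-1.2,0],[0,5.4,-1.3,0],[0,6.4,-1.3,0],[0,7.4,-1.3,0],[0,7.4,-1.3,0]]]'
python3 -m inch '[[[0,-1,0,0],[0,-4,-2,0],[0,-8,-5,0],[0,-12,-8,0],[0,-16,-10,0],[0,-16,-10,0],[0,-16,-10,0],[0,-16,-10,0]]]'
python3 - <<'E'
from h import *
from cell import get_image
a=get_image("side")[110:270,150:350]; b=get_image("top")[80:240,150:350]
cv2.imwrite("pics/s5.png",cv2.resize(cv2.vconcat([a,b])[:, :],None,fx=1.85,fy=1.85,interpolation=cv2.INTER_CUBIC))
cv2.imwrite("pics/s5.png",cv2.resize(cv2.hconcat([a,b]),None,fx=2,fy=2,interpolation=cv2.INTER_CUBIC))
E
```

```text
clock: 9.57
eef_pos: [585.9, 2.9, 175.3]
tool_rot: [3.14, -0.0, 1.565]
force: [0.0, 0.3, 0.2]
width: 0.1
gripper_force: 0.0
clock: 10.23
eef_pos: [423.8, 3.5, 276.2]
tool_rot: [3.139, 0.001, 1.565]
force: [0.8, -0.5, -0.1]
width: -0.4
gripper_force: 0.0
```

View pics/s5.png

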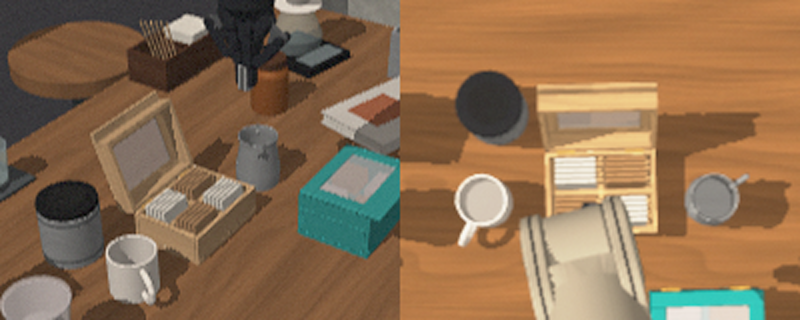

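The lid leans right back on its stop (side 145,150; top 598,115). The canister stands clear to its left (top 490,105), and the cup and pitcher are where they were. The arm is clear, so I'm handing in.

```bash
python3 -m inch '[[[0,0,0,0],[0,0,0,0],[0,0,0,0],[0,0,0,0],[0,0,0,0],[0,0,0,0]]]' && python3 -c "from cell import order;print(order.finish_job())"
```

```text
clock: 10.83
eef_pos: [424.5, 4.0, 275.5]
tool_rot: [-3.141, -0.0, 1.566]
force: [0.3, 0.2, -0.1]
width: -0.1
gripper_force: 0.0
the job is handed in; nothing more can be done
None
```

The job is handed in at 10.8 s: the canister was pushed upright about 135 mm to the left, clear of the lid, and the lid was flipped by its lip and, in the last pictures, rests back on its stop without touching the canister, with the cup and pitcher where they stood.

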